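Seat the stone blank and hold the chisel box open for the carver

TASK

Get the carver's place ready: set the round stone blank flat on the floor of the round recess of the wooden holding block and let go of it. Then raise the chisel box's green lid, which has a brass bar to hold it by, to 50 degrees from shut and keep holding it there so that the carver can pick out a chisel: the lid falls shut by itself, so finish while still holding it. Leave the other stones and tools on the bench where they are.

Things in the scene. Friction and masses are not known exactly. Their poses are not given: they have to be found in the camera images.
- round_blank: Loose dark stone disc, 60 mm across, 24 mm thick, about 0.18 kg, lying flat on the bench with two dark stones of other outlines, the three in a row that leads straight away from the robot (along world x), about 110 mm apart, in any order. Origin at the centre of its underside, z up.
- block: Fixed wooden holding block with cork on the recess floors, 190 x 100 mm and 22 mm high, on the bench, turned any way about the vertical. It has two recesses, each 10 mm deep with its floor 12 mm above the bench: a round one 64 mm across, centred 46 mm from the middle on its -x half, and a square one 64 x 64 mm, centred 46 mm from the middle on its +x half. Origin at the centre of its underside, x along its length.
- round_recess (a point): Centre of the floor of the round recess of the holding block, 12 mm above the bench. A seated blank's underside lies here and the blank stands 14 mm proud of the block.
- chisel_box: Fixed dark wooden box, 160 mm (its x) x 180 mm (its y) and 56 mm high, with chisels inside under a green lid. Origin at the centre of its underside; its -x side, with the bar, faces roughly towards the robot's side of the bench.
- lid (a joint): Angle of the green lid, rad: 0 shut, growing as it opens, stopped at 1.3 (75 degrees). 50 degrees is 0.873. It starts shut. The lid (about 0.35 kg with its bar) is drawn shut at every angle by its weight and a weak spring: about 1.5 to 3 N at the bar.
- hinge (a point): Middle of the lid's hinge line, along the box's y axis at the top of its far (+x) side, 60 mm above the bench. The lid is 160 x 180 x 8 mm, its middle plane through the hinge line. These axes turn with the lid: its -x points from the hinge to the bar.
- bar (a point): Brass bar handle in front of the lid's free edge and in its plane: a round rod 10 mm thick, 90 mm long, parallel to the hinge, carried by two arms at its ends, with a clear gap of 39 mm between bar and lid edge. This point is the middle of the bar, 204 mm from the hinge line and, with the lid shut, 60 mm above the bench; the bar turns with the lid.
- square_blank: Loose dark square stone, 60 x 60 x 24 mm; leave it alone. Origin at the centre of its underside.
- oblong_blank: Loose dark stone with round ends, 90 x 54 x 24 mm; leave it alone. Origin at the centre of its underside, x along its length.
- flask: Loose glass flask with steel cap, 64 mm across, 170 mm high; leave it alone. Origin at the centre of its underside.
- tape_roll: Loose black roll, 72 mm across, 22 mm high; leave it alone. Origin at the centre of its underside.
- whetstone: Loose grey-green whetstone, 140 x 50 x 30 mm; leave it alone. Origin at the centre of its underside.
- mallet: Loose hammer lying on the bench; leave it alone. Origin within its length, x along it.

How it is judged:
By the outcome, as a careful person would: the job done as asked, in the order asked, and still so for the second after the job is handed in, while the arm keeps its last pose, push and grip.
It also fails if it takes over 54 s, if anything falls off the work surface, if the arm or the gripper's body presses on something with over 40 N, if the wrist force passes 120 N, or if a joint passes its speed limit or range.

ROBOT

A 6-joint arm with a two-finger parallel gripper is mounted at the origin on the work surface. World frame = base frame: x ahead of the robot, y to its left, z up, the work surface at z = 0. Lengths are in mm, angles in rad, forces in N, time in s.
With the tool pointing down it reaches from about 275 to 850 mm from the base axis. Payload 5.2 kg.
Tool frame: the origin (TCP) lies at the very end of the fingers, on their centre line; the grasp point (between the pads) lies 19 mm behind it (env.grasp_offset is the distance from the TCP to the grasp point, in mm); z points along the fingers, y is the line along which they close (so a half turn about z gives the same grasp; the last joint's range is limited). The gripper opens to 85 mm and grips with 20 to 120 N. Pads are 22 mm wide; open, the fingers measure 114 mm over their backs; the gripper's body (76 mm by 85 mm) begins 54 mm behind the grasp point. The pads swing forward as they close: fully open they stand 13 mm farther back than shut.
Start: joints at [-1.466, 0.259, 1.535, -0, 1.348, -0.203], TCP at [166.65, -524.149, 231.31] pointing down, gripper open.
Joint ranges: [-3.14, 3.14], [-0.91, 2.08], [0.19, 2.58], [-1.22, 4.36], [0.22, 2.71], [-3.12, 3.12]. Speed limits (rad/s): [2.57, 2.57, 3.14, 3.14, 3.14, 3.14].

INTERFACE

Orientations are given as a unit quaternion [x, y, z, w].
In Python, from bench import readout, viewer, job, env gives the robot as it stands.
- The arm moves only by the tool play_rows, never from a script. Its argument "motion" is text: rows parted by semicolons, each of 7 numbers parted by spaces: the shift along the tool's x, y, z as a fraction of full scale, then the turn, a rotation vector about the tool's x, y, z as a fraction of full scale, then the closure, from 0 (fully open) to 1 (shut). In form: dx dy dz wx wy wz fingers; .... A call has 1 to 5 rows; each row shifts and turns the commanded pose from where the row before left it, along the tool's axes as they then stand; what a row does not reach is not made up. Full scale, the value 1, is 150 mm for a shift and pi/2 rad for a turn. A row lasts 1/8 s, in which the tool goes at most 62.5 mm and 10.7 degrees, less where a joint would pass 70% of its speed; a pose out of reach is approached as far as the arm can. A call with a number of a shift or a turn outside -1 to 1 is refused whole. A call with a gripper value outside its range is refused whole. The fingers move at their own pace and stop on an object; "newtons" is the grip in N (left out, the last holds). Time passes only in rows, so rows that do not move let the fingers close. It gives the time, the measured TCP pose, the force, the opening and the grip force at its end, in the units of the state.
- readout.sense(): the state, without advancing time (a new reading comes with each control period).
- viewer.snapshot(name): name is "scene" or "top"; returns the picture (480x640x3 uint8, red, green, blue); there is no depth.
- viewer.camera_info(name): a dict with "fx", "fy", "cx", "cy" (pixels), "T" (4x4, takes a point from camera to world coordinates). Camera axes: x right, y up, looking along -z (the intrinsics and any distortion apply to the point x, -y, -z); pixel columns grow to the right and rows downward; lengths in mm; the calibration is good to about 2 mm. A picture is of the moment at which its call begins. camera_info takes no time and is no camera call.
- job.finish_job(): hands the job in; it is judged then, once.
The state is a dict: "time": time; "qpos": joint angles; "qd": joint speeds; "joint_torque": joint torques, N m; "tool_pos": TCP position; "orientation": TCP orientation; "ft_force": force on the tool from outside, world axes, zero at the start; "wrist_torque": the same for the moment, N m; "width": opening from 0.0 (shut) to 1.0 (fully open); "gripper_force": force on a finger pad.
Only numpy, scipy, OpenCV 4.12 (cv2) and the standard library are available. Lean on these libraries where they do the work, as an engineer would, in place of code of your own. Each camera call takes 0.05 s, during which the arm holds its last target. There are 200 camera calls.

## Working session

There is one attempt and no reset: what is moved stays moved. The work goes in short steps, Python scripts to look and compute and a tool call to move; the robot and the scene stay as the last step left them, time stands still between calls to the robot, and variables do not carry over. Pictures are saved under pics/ and viewed, at most 10 in all, crops included, and the job is handed in when it is done.

Besides the shell and the picture viewer there is one more tool, called after "Request:" as name(argument=value, ...) on one line, values as JSON. play_rows: Moves the arm, as the interface text tells. Its arguments: {"type":"object","properties":{"motion":{"type":"string"},"newtons":{"type":"number"}},"required":["motion"]}

```bash
mkdir -p pics; ls; python3 - <<'E'
from bench import readout, viewer, job, env
import cv2
for n in ["scene","top"]:
    im=viewer.snapshot(n); cv2.imwrite(f"pics/{n}0.png",im[:,:,::-1])
    print(n,viewer.camera_info(n))
print(readout.sense(), env.grasp_offset)
E
```

```text
pics
scene {'fx': 571.2883727155777, 'fy': 571.2883727155777, 'cx': 316.6468771813688, 'cy': 240.74821200035535, 'T': array([[ 8.81985984e-01, -2.65131431e-01,  3.89622957e-01,
         1.14214870e+03],
       [ 4.71198128e-01,  4.81114911e-01, -7.39256902e-01,
        -1.17251257e+03],
       [ 8.54682609e-03,  8.35603834e-01,  5.49266042e-01,
         9.22111164e+02],
       [ 0.00000000e+00,  0.00000000e+00,  0.00000000e+00,
         1.00000000e+00]])}
top {'fx': 574.437224394187, 'fy': 574.437224394187, 'cx': 315.1924234371352, 'cy': 241.39924643941285, 'T': array([[ 1.05453186e-02,  9.96398427e-01, -8.41366265e-02,
         4.14826956e+02],
       [-9.99838493e-01,  9.28224743e-03, -1.53892395e-02,
        -1.49971012e+01],
       [-1.45528370e-02,  8.42853222e-02,  9.96335385e-01,
         1.48358949e+03],
       [ 0.00000000e+00,  0.00000000e+00,  0.00000000e+00,
         1.00000000e+00]])}
{'time': 0.1, 'qpos': array([-1.46578788e+00,  2.59307663e-01,  1.53597663e+00,  3.47109408e-05,
        1.34799372e+00, -2.02776185e-01]), 'qd': array([-1.09299204e-03, -4.65377677e-05, -2.94361081e-03,  1.62578539e-03,
       -1.30603230e-03, -6.72530249e-04]), 'joint_torque': array([ 1.86082856e-03, -4.46971107e+01, -2.91247988e+01, -1.72021782e-04,
        6.34016280e-03,  9.37812175e-07]), 'tool_pos': array([ 166.61772187, -523.66213431,  230.5364175 ]), 'orientation': array([ 9.88182168e-01,  1.53281744e-01,  5.80800861e-05, -8.40846598e-04]), 'ft_force': array([-0.95808187,  0.47796771, -0.37945369]), 'wrist_torque': array([ 0.02207351, -0.01191122,  0.03203033]), 'gripper_force': 0.0, 'width': 0.9971839816432672} 18.700000000000003
```

View pics/top0.png

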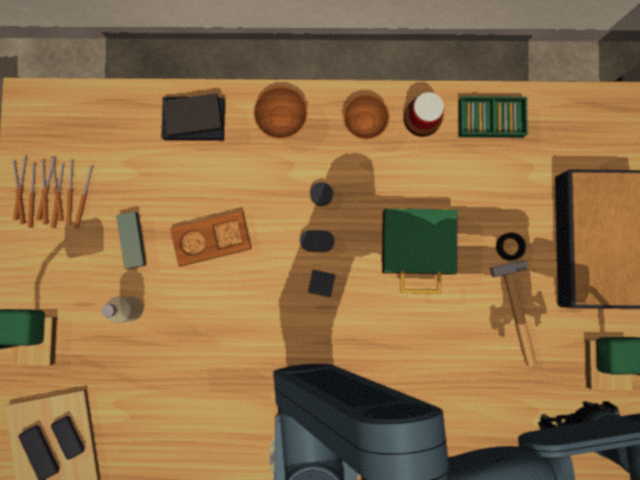

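View pics/scene0.png

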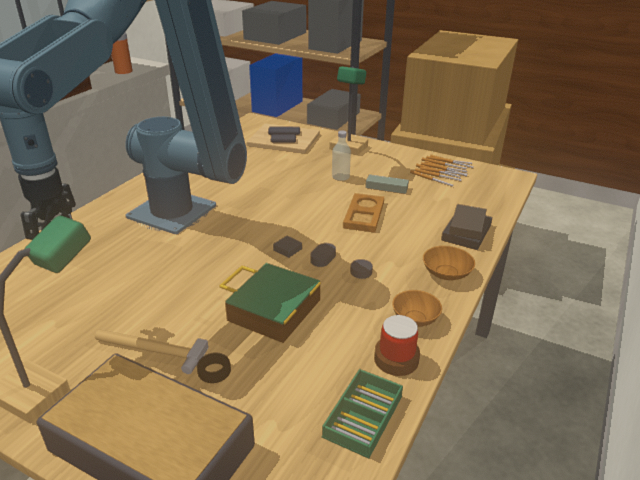

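Top view: round blank at (321,193), oblong at (318,241), square at (321,283). In the block, the round recess is at about (192,242) and the square one at (229,234). The lid is at about (420,241), with its bar at (420,290). The scene view agrees.

```bash
cat > h.py <<'E'
import numpy as np, cv2
from scipy.spatial.transform import Rotation as R
from bench import readout, viewer, job, env
def ray(n,uv,z):
    c=viewer.camera_info(n);T=c["T"]
    d=T[:3,:3]@np.array([(uv[0]-c["cx"])/c["fx"],-(uv[1]-c["cy"])/c["fy"],-1]);o=T[:3,3]
    return o+d*(z-o[2])/d[2]
def proj(n,p):
    c=viewer.camera_info(n);T=c["T"];q=T[:3,:3].T@(np.asarray(p)-T[:3,3])
    return np.array([c["cx"]+c["fx"]*q[0]/-q[2],c["cy"]-c["fy"]*q[1]/-q[2]])
def blob(mask,box):
    x0,y0,x1,y1=box;m=np.zeros_like(mask);m[y0:y1,x0:x1]=mask[y0:y1,x0:x1]
    cs,_=cv2.findContours(m,cv2.RETR_EXTERNAL,cv2.CHAIN_APPROX_NONE)
    return max(cs,key=cv2.contourArea)
def worldrect(n,c,z):
    p=np.array([ray(n,q[0],z)[:2] for q in c],np.float32)
    return cv2.minAreaRect(p)
E
python3 - <<'E'
from h import *
im=cv2.imread("pics/top0.png");hsv=cv2.cvtColor(im,cv2.COLOR_BGR2HSV)
for p in [(321,193),(345,180),(192,242),(210,238),(175,250),(183,230),(420,241),(420,290),(400,280),(160,240)]: print(p,hsv[p[1],p[0]])
dark=((hsv[...,2]<62)).astype(np.uint8)
for nm,b in dict(round=(300,175,345,212),obl=(295,222,345,260),sq=(300,263,345,305)).items():
    c=blob(dark,b); print(nm,cv2.contourArea(c),worldrect("top",c,18))
green=((hsv[...,0]>50)&(hsv[...,0]<90)&(hsv[...,1]>110)).astype(np.uint8)
c=blob(green,(370,195,470,285));print("lid",worldrect("top",c,64))
wood=((hsv[...,0]<16)&(hsv[...,1]>150)&(hsv[...,2]<190)).astype(np.uint8)
c=blob(wood,(165,200,258,275));print("block",worldrect("top",c,20))
crop=cv2.resize(im[175:305,160:470],None,fx=2.5,fy=2.5,interpolation=cv2.INTER_CUBIC);cv2.imwrite("pics/c1.png",crop)
E
```

```text
(321, 193) [165  31  49]
(345, 180) [ 15 151 145]
(192, 242) [ 15 161 189]
(210, 238) [ 12 188 141]
(175, 250) [ 14 167 157]
(183, 230) [ 13 188 149]
(420, 241) [ 67 122  67]
(420, 290) [ 19 182 179]
(400, 280) [ 18 164 170]
(160, 240) [ 16 144 193]
round 341.5 ((661.0830688476562, -8.165653228759766), (56.71336364746094, 53.60783386230469), 11.897418022155762)
obl 535.5 ((539.698974609375, 3.0484466552734375), (51.39741134643555, 81.98568725585938), 0.5185257792472839)
sq 450.5 ((432.43206787109375, -8.699363708496094), (56.707481384277344, 56.41779327392578), 78.4918212890625)
lid ((539.2587890625, -251.16282653808594), (174.96609497070312, 155.03253173828125), 89.43299102783203)
block ((546.0223388671875, 279.39996337890625), (116.01238250732422, 207.3748321533203), 14.654046058654785)
```

View pics/c1.png

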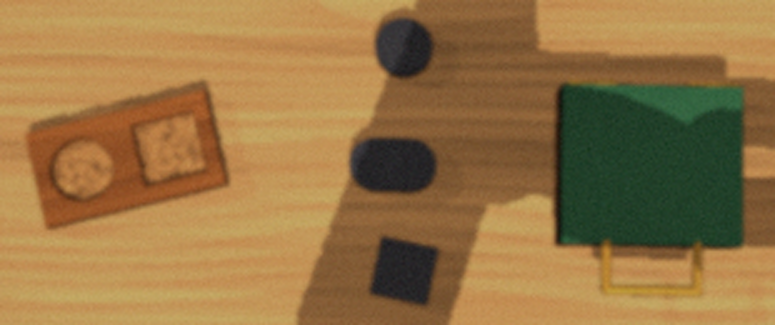

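Crop: the block's top face has corners at about crop (30,135), (206,84), (228,183) and (48,227). The round cork is at crop (82,168), the round stone at (404,47), and the bar's front rod at crop (652,290).

```bash
python3 - <<'E'
from h import *
im=cv2.imread("pics/top0.png");hsv=cv2.cvtColor(im,cv2.COLOR_BGR2HSV)
f=lambda p:(p[0]/2.5+160-.3,p[1]/2.5+175-.3)
cs=[ray("top",f(p),22)[:2] for p in [(30,135),(206,84),(228,183),(48,227)]]
print(np.round(cs,1),"mid",np.mean(cs,0),[np.linalg.norm(cs[i]-cs[i-1]) for i in range(4)])
m=np.mean(cs,0);ax=((cs[1]+cs[2])-(cs[0]+cs[3]));ax/=np.linalg.norm(ax);print("ax",ax,np.arctan2(ax[1],ax[0]),"round",m-46*ax)
# cork
s=cv2.GaussianBlur(im,(3,3),0).astype(float)[...,0]  # blue higher on cork
print(s[242,186:200:3],s[238,208:214],s[234,225:233:3])
cork=(s>62).astype(np.uint8)
for b in [(179,227,207,256),(212,218,246,250)]:
    c=blob(cork,b);print(cv2.contourArea(c),cv2.boundingRect(c),worldrect("top",c,15))
    M=cv2.moments(c);print(ray("top",(M['m10']/M['m00'],M['m01']/M['m00']),16))
# scene view cork
im2=cv2.imread("pics/scene0.png");cv2.imwrite("pics/c2.png",cv2.resize(im2[180:320,215:395],None,fx=4.4,fy=4.2,interpolation=cv2.INTER_CUBIC))
# bar (gold)
g=((hsv[...,0]>=18)&(hsv[...,0]<30)&(hsv[...,1]>165)).astype(np.uint8)
c=blob(g,(390,276,450,300));print("bar",cv2.boundingRect(c),worldrect("top",c,60))
for p in [(604,290),(700,290),(652,290)]: print(ray("top",f(p),62))
hs=[ray("top",f(p),64) for p in [(558,86),(743,86),(743,244),(556,244)]];print(np.round(hs,1))
E
```

```text
[[567.5 376.4]
 [621.9 196.4]
 [520.1 171.7]
 [473.3 355. ]] mid [545.68708814 274.88130692] [np.float64(96.70151266237174), np.float64(188.03547345966945), np.float64(104.80339859197798), np.float64(189.14621756131731)]
ax [ 0.26824951 -0.96334947] -1.2992208435602917 round [533.34761068 319.19538251]
[67. 64. 70. 65. 56.] [37. 36. 36. 38. 38. 37.] [66. 68. 65.]
221.0 (185, 233, 19, 18) ((535.703857421875, 319.7936706542969), (43.91273880004883, 46.64468765258789), 0.5463283061981201)
[534.60599404 321.71445249  16.        ]
284.5 (217, 222, 24, 24) ((557.0703735351562, 231.297119140625), (51.5368537902832, 53.62373733520508), 13.5836181640625)
[556.20336512 232.95105931  16.        ]
bar (401, 276, 40, 17) ((432.0826110839844, -253.62059020996094), (39.35710144042969, 96.11103057861328), 0.5840732455253601)
[ 415.11250583 -206.21327055   62.        ]
[ 416.10766372 -300.40904998   62.        ]
[ 415.6103253  -253.33392735   62.        ]
[[ 616.9 -160.7   64. ]
 [ 618.5 -344.1   64. ]
 [ 461.7 -342.5   64. ]
 [ 459.8 -158.8   64. ]]
```

View pics/c2.png

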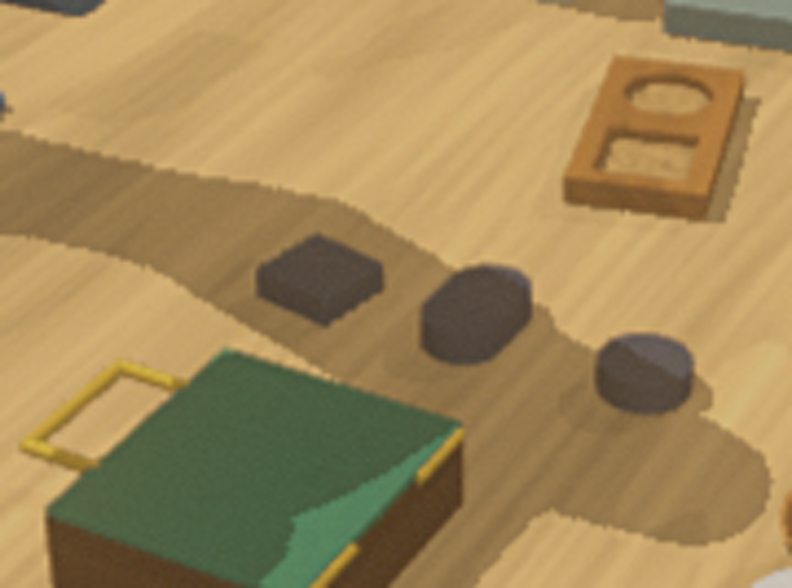

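Scene crop: the round stone's silhouette centre is at about crop (644,373), the recess rim ellipse at about (669,97), and the bar's front rod runs from (123,368) to (35,443). I'll do one refinement, then move.

```bash
python3 - <<'E'
from h import *
for n,b in [("top",(303,175,342,212)),("scene",(348,255,378,282))]:
    im=cv2.imread(f"pics/{n}0.png");hsv=cv2.cvtColor(im,cv2.COLOR_BGR2HSV)
    m=(hsv[...,1]<100).astype(np.uint8);c=blob(m,b);r=cv2.boundingRect(c);e=cv2.fitEllipse(c)
    print(n,r,e,ray(n,e[0],12),worldrect(n,c,12))
g=lambda p:(p[0]/4.4+215-.4,p[1]/4.2+180-.4)
print("rim scene",ray("scene",g((669,97)),22)," bar ends",ray("scene",g((123,368)),60),ray("scene",g((33,443)),60))
print("block corners scene",[ray("scene",g(p),22).round(1)[:2] for p in [(617,57),(746,71),(703,193),(564,180)]])
E
```

```text
top (311, 182, 22, 23) ((321.0364990234375, 193.38543701171875), (20.90409278869629, 21.86104965209961), 163.00534057617188) [663.98939257  -6.08348348  12.        ] ((665.0477905273438, -7.270017623901367), (57.599937438964844, 54.37931823730469), 0.6395426988601685)
scene (351, 259, 22, 20) ((361.3882751464844, 268.2709655761719), (19.095319747924805, 20.99662208557129), 98.28756713867188) [666.46139523  -8.73117927  12.        ] ((666.9503784179688, -8.496940612792969), (57.24039840698242, 87.8878402709961), 25.235633850097656)
rim scene [539.29906123 311.4372043   22.        ]  bar ends [ 422.52949278 -212.70031722   60.        ] [ 420.80111126 -298.59965137   60.        ]
block corners scene [array([479.4, 350.8]), array([572.6, 376.6]), array([616. , 195.4]), array([525.4, 165.6])]
```

Request:
play_rows(motion="0 0 0 0 0 0.098 0; 0 0 0 0 0 0.098 0; 0.27 -0.287 0.04 0 0 0 0; 0.27 -0.287 0.04 0 0 0 0; 0.27 -0.287 0.04 0 0 0 0", newtons=40)

```text
time: 0.72
tool_pos: [288.9, -393.5, 212.7]
orientation: [1.0, -0.001, -0.0, -0.0]
ft_force: [0.1, -0.5, -1.6]
width: 1.0
gripper_force: 0.0
```

Request:
play_rows(motion="0.25 -0.258 0.04 0 0 0 0; 0.25 -0.258 0.04 0 0 0 0; 0.25 -0.258 0.04 0 0 0 0; 0.25 -0.258 0.04 0 0 0 0; 0.25 -0.258 0.04 0 0 0 0")

```text
time: 1.35
tool_pos: [476.6, -200.0, 182.9]
orientation: [1.0, -0.0, -0.0, -0.0]
ft_force: [1.3, -0.6, 0.3]
width: 0.996
gripper_force: 0.0
```

Request:
play_rows(motion="0.25 -0.258 0.04 0 0 0 0; 0.25 -0.258 0.04 0 0 0 0; 0.25 -0.258 0.04 0 0 0 0; 0.25 -0.258 0.04 0 0 0 0; 0.25 -0.258 0.04 0 0 0 0")

```text
time: 1.98
tool_pos: [664.0, -6.6, 152.6]
orientation: [1.0, 0.0, -0.0, 0.0]
ft_force: [-0.1, -1.2, 0.2]
width: 0.998
gripper_force: 0.0
```

```bash
python3 - <<'E'
from h import *
for n in ["scene","top"]:
    im=viewer.snapshot(n)[:,:,::-1]; cv2.imwrite(f"pics/{n}1.png",im)
a=cv2.imread("pics/scene1.png")[170:300,290:450];b=cv2.imread("pics/top1.png")[130:260,240:400]
cv2.imwrite("pics/c3.png",cv2.resize(np.hstack([a,b]),None,fx=2.5,fy=2.5,interpolation=cv2.INTER_CUBIC))
s=readout.sense();print(s["tool_pos"],s["qpos"],s["orientation"])
E
```

```text
[665.12814408  -3.52667374 151.22326768] [-0.17368913  0.51994018  1.34234737  0.0019799   1.28045931  1.39228245] [ 9.99997119e-01  2.12842940e-03 -4.02034009e-04 -1.03479094e-03]
```

View pics/c3.png

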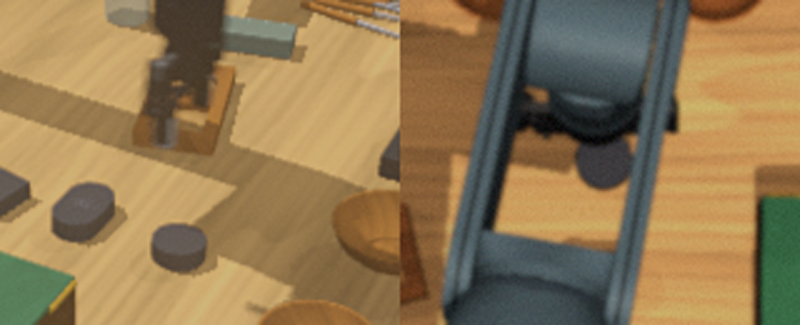

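The blank sits unobstructed below the open gripper, on the scene side at crop (180,247), so I'll descend.

Request:
play_rows(motion="0 0 0.3 0 0 0 0; 0 0 0.3 0 0 0 0; 0 0 0.2 0 0 0 0; 0 0 0.1 0 0 0 0; 0 0 0.05 0 0 0 0")

```text
time: 2.7
tool_pos: [662.9, -8.4, 10.4]
orientation: [1.0, -0.0, -0.0, -0.0]
ft_force: [-0.0, -0.2, 0.8]
width: 1.003
gripper_force: 0.0
```

```bash
python3 - <<'E'
from h import *
im=viewer.snapshot("scene")[:,:,::-1]; cv2.imwrite("pics/scene2.png",im)
cv2.imwrite("pics/c4.png",cv2.resize(im[190:310,310:430],None,fx=5,fy=5,interpolation=cv2.INTER_CUBIC))
s=readout.sense();print(s["tool_pos"],s["ft_force"])
print(proj("scene",[664,-7,24]),proj("scene",s["tool_pos"]))
E
```

```text
[662.91709264  -8.3429622   10.02473657] [ 0.49913054  0.01451902 -1.70348249]
[361.05030853 264.08121206] [360.21657154 268.41539295]
```

View pics/c4.png

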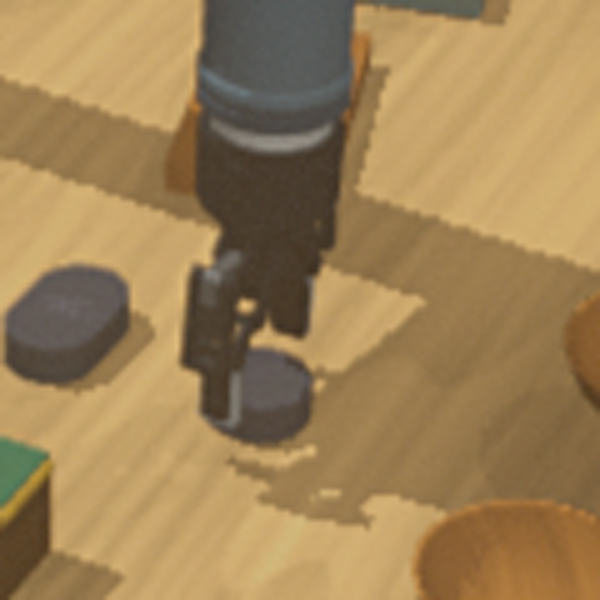

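The fingers straddle the blank, with the near finger at crop (222,400) and the stone at (262,395). They are aligned, so I'll close.

Request:
play_rows(motion="0 0 0.01 0 0 0 0.6; 0 0 0 0 0 0 1; 0 0 0 0 0 0 1; 0 0 0 0 0 0 1; 0 0 0 0 0 0 1", newtons=40)

```text
time: 3.38
tool_pos: [664.3, -8.3, 11.0]
orientation: [1.0, 0.0, 0.001, 0.0]
ft_force: [-1.0, -0.3, 6.8]
width: 0.679
gripper_force: 43.5
```

Request:
play_rows(motion="0 0 -0.1 0 0 0 1; 0 0 -0.2 0 0 0 1; 0 0 -0.2 0 0 0 1; 0 0 0 0 0 0 1")

```text
time: 3.88
tool_pos: [665.3, -8.3, 87.6]
orientation: [1.0, 0.0, 0.003, 0.001]
ft_force: [0.0, 0.7, -1.8]
width: 0.681
gripper_force: 43.3
```

```bash
python3 - <<'E'
from h import *
im=viewer.snapshot("scene")[:,:,::-1]; cv2.imwrite("pics/scene3.png",im)
s=readout.sense();p=s["tool_pos"];print(p,s["ft_force"],s["width"]*85)
u=proj("scene",p).round().astype(int);print(u)
cv2.imwrite("pics/c5.png",cv2.resize(im[u[1]-60:u[1]+60,u[0]-60:u[0]+60],None,fx=5,fy=5,interpolation=cv2.INTER_CUBIC))
E
```

```text
[663.84675914  -8.11214873  85.49968103] [-0.2827396  -0.22083865 -2.247653  ] 57.652907524306706
[362 245]
```

View pics/c5.png

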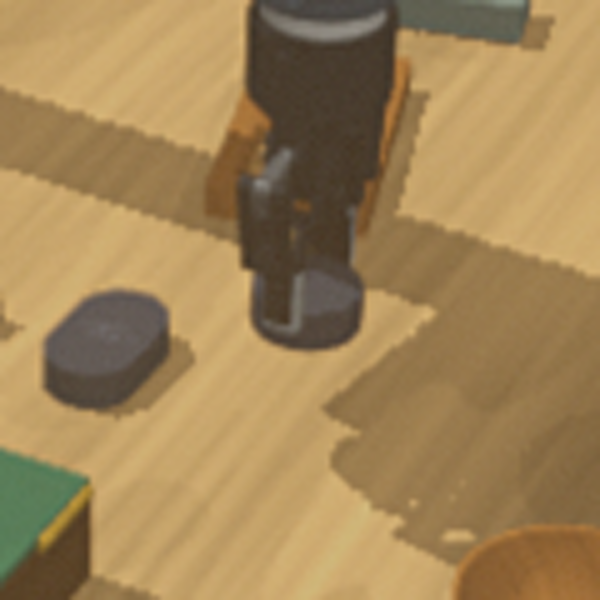

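The stone is held level, with its centre at crop (308,310) and the finger at (280,300). The stone-to-recess vector agrees in both views at about (-129.5, +327), so I'll carry it there.

Request:
play_rows(motion="-0.144 -0.364 0 0 0 0 1; -0.144 -0.364 0 0 0 0 1; -0.144 -0.364 0 0 0 0 1; -0.144 -0.364 0 0 0 0 1; -0.144 -0.364 0 0 0 0 1")

```text
time: 4.55
tool_pos: [553.1, 266.2, 82.4]
orientation: [1.0, -0.0, -0.001, 0.0]
ft_force: [0.3, 0.0, -2.1]
width: 0.678
gripper_force: 43.4
```

Request:
play_rows(motion="-0.144 -0.364 0 0 0 0 1; 0 0 0.15 0 0 0 1; 0 0 0.05 0 0 0 1; 0 0 0 0 0 0 1")

```text
time: 5.05
tool_pos: [532.8, 318.5, 52.7]
orientation: [1.0, -0.0, -0.002, 0.001]
ft_force: [0.4, -0.4, -1.7]
width: 0.677
gripper_force: 43.4
```

```bash
python3 - <<'E'
from h import *
s=readout.sense();p=s["tool_pos"];print(p,s["ft_force"],s["width"]*85,s["orientation"])
out=[]
for n in ["scene","top"]:
    im=viewer.snapshot(n)[:,:,::-1]; cv2.imwrite(f"pics/{n}4.png",im)
    u=proj(n,p).round().astype(int);print(n,u)
    out.append(cv2.resize(im[u[1]-50:u[1]+50,u[0]-40:u[0]+40],None,fx=5,fy=5,interpolation=cv2.INTER_CUBIC))
cv2.imwrite("pics/c6.png",np.hstack(out))
E
```

```text
[532.76623261 318.54089683  52.66350983] [ 0.38992206 -0.43048194 -1.67194376] 57.58698137432066 [ 9.99998374e-01 -4.60058900e-04 -1.60477522e-03  6.81773995e-04]
scene [366 193]
top [191 241]
```

View pics/c6.png

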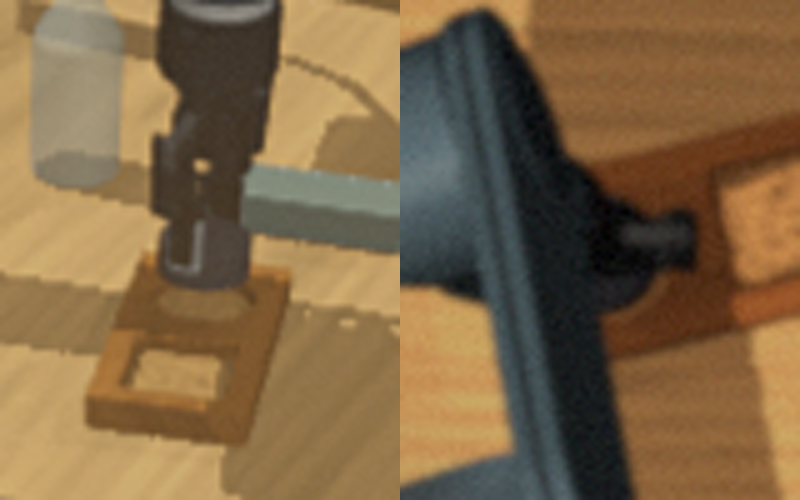

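Scene half: the disc is right above the round recess, spanning u≈158–248 against a rim of about 150–256 in crop. Top half: a cork crescent shows at lower right, as parallax predicts. Next is one numeric edge check.

```bash
python3 - <<'E'
from h import *
a=cv2.imread("pics/scene4.png").astype(int);o=cv2.imread("pics/scene0.png").astype(int)
for v in (194,196,198,199): print(v,"disc R:",a[v,352:382,2])
for v in (200,202,204): print(v,"s0 R:",o[v,352:384,2])
print("proj disc L/R mid",[proj("scene",np.array([532.8,318.5,z])+30*np.array([c*.882,c*.471,0])).round(2) for z in (44,54) for c in(-1,1)])
print("rim L/R",[proj("scene",np.array([534.3,320,22])+32*np.array([c*.882,c*.471,0])).round(2) for c in(-1,1)])
t=cv2.imread("pics/top4.png").astype(int)
for u in (194,196,198,200): print(u,"top R:",t[244:262,u,2])
print([proj("top",np.array([532.8,318.5,z])+30*np.array([np.cos(f),np.sin(f),0])).round(1) for z in(42.5,66.5) for f in (-2.6,-2.2,-1.9)])
print([proj("top",np.array([534.3,320,22])+32*np.array([np.cos(f),np.sin(f),0])).round(1) for f in (-2.6,-2.2,-1.9)])
E
```

```text
194 disc R: [201 197 173 168 175 117  76  82  75  71  71  71  92 117  94  81  83  81
  80  84  79  80  73  84 168 198 193 189 186 182]
196 disc R: [197 145 120 135 139 103  75  84 101 109 100  95 112 123  89  80  80  78
  82  81  81  78  71  83 162 174 171 172 172 176]
198 disc R: [168 128 120 121 121 116  93  79  75  76  79  83  82  84  79  79  79  80
  80  78  80  77  76  93 131 136 136 133 136 164]
199 disc R: [143 121 124 122 122 123 115  99  83  78  76  78  77  77  78  78  79  77
  76  77  78  77  86 110 122 120 120 119 119 137]
200 s0 R: [170 171 171 171 164 139 120 118 122 130 170 185 183 181 174 168 166 165
 154 132 119 117 120 143 165 172 170 170 172 174 173 144]
202 s0 R: [171 171 170 168 156 129 131 167 170 177 185 189 185 185 187 191 191 187
 187 187 186 183 170 138 129 164 173 175 176 177 163 129]
204 s0 R: [171 171 168 167 165 160 168 187 187 183 186 187 187 184 187 192 190 187
 186 190 193 187 180 176 164 171 175 176 176 175 137 134]
proj disc L/R mid [array([356.67, 195.16]), array([375.47, 195.31]), array([356.82, 192.4 ]), array([375.67, 192.54])]
rim L/R [array([356.34, 201.1 ]), array([376.26, 201.25])]
194 top R: [ 13  13  21  31  29  35  31  32  39  79 105  99  98  96 101 100  94  91]
196 top R: [ 15  19  25  31  31  33  29  36  66  95 101  96  93  99  97 101  93  90]
198 top R: [21 13 25 32 24 31 43 75 92 96 85 89 93 96 98 96 93 85]
200 top R: [ 9 22 22 34 49 70 88 96 94 85 87 90 90 96 94 92 89 92]
[array([197.8, 251.9]), array([201.4, 248.8]), array([203.1, 245.7]), array([195.7, 251.3]), array([199.3, 248.1]), array([201. , 244.9])]
[array([199.4, 252.5]), array([203.1, 249.2]), array([204.9, 245.9])]
```

Both views put the disc within about 1 mm of the recess centre, so I'll lower it gently and watch force and height.

Request:
play_rows(motion="0 0 0.06 0 0 0 1; 0 0 0.04 0 0 0 1; 0 0 0.03 0 0 0 1; 0 0 0.02 0 0 0 1; 0 0 0.02 0 0 0 1")

```text
time: 5.78
tool_pos: [533.7, 319.7, 28.7]
orientation: [1.0, -0.0, 0.0, -0.0]
ft_force: [-0.4, -0.3, -2.3]
width: 0.678
gripper_force: 43.4
```

Request:
play_rows(motion="0 0 0.02 0 0 0 1; 0 0 0.015 0 0 0 1; 0 0 0.01 0 0 0 1; 0 0 0 0 0 0 1")

```text
time: 6.28
tool_pos: [533.6, 319.6, 23.0]
orientation: [1.0, 0.0, 0.0, -0.0]
ft_force: [-3.2, -0.9, 5.0]
width: 0.679
gripper_force: 44.2
```

The z force came up at TCP 23.0, which puts the underside at 12 mm, on the floor. Releasing and rising.

Request:
play_rows(motion="0 0 0 0 0 0 0.5; 0 0 0 0 0 0 0; 0 0 0 0 0 0 0; 0 0 -0.1 0 0 0 0; 0 0 -0.2 0 0 0 0")

```text
time: 6.9
tool_pos: [532.8, 319.2, 67.0]
orientation: [1.0, -0.0, -0.001, 0.0]
ft_force: [-0.6, -0.1, -0.1]
width: 1.003
gripper_force: 0.0
```

Request:
play_rows(motion="0 0 -0.4 0 0 0 0; 0 0 -0.2 0 0 0 0.3; -0.1 0.39 0 0 0 0 0.5; -0.1 0.39 0 0 0 0 0.5; -0.1 0.39 0 0 0 0 0.5")

```text
time: 7.52
tool_pos: [488.4, 142.7, 158.3]
orientation: [1.0, 0.0, 0.001, 0.0]
ft_force: [0.5, -1.0, -0.6]
width: 0.5
gripper_force: 0.0
```

```bash
python3 - <<'E'
from h import *
out=[]
for n,b in [("scene",(340,178,400,238)),("top",(162,200,258,296))]:
    im=viewer.snapshot(n)[:,:,::-1]; cv2.imwrite(f"pics/{n}5.png",im)
    out.append(cv2.resize(im[b[1]:b[3],b[0]:b[2]],(400,400),interpolation=cv2.INTER_CUBIC))
cv2.imwrite("pics/c7.png",np.hstack(out))
for n,b in [("top",(180,225,206,258)),("scene",(345,185,385,215))]:
    im=cv2.imread(f"pics/{n}5.png");hsv=cv2.cvtColor(im,cv2.COLOR_BGR2HSV)
    m=(hsv[...,1]<100).astype(np.uint8);c=blob(m,b);e=cv2.fitEllipse(c)
    print(n,e,ray(n,e[0],27),cv2.boundingRect(c))
s=readout.sense();print(s["tool_pos"],s["width"],s["qpos"])
E
```

```text
top ((195.05819702148438, 241.63343811035156), (25.854326248168945, 33.47416305541992), 6.090639114379883) [534.37327024 314.18291746  27.        ] (181, 225, 25, 33)
scene ((366.5892639160156, 200.1216278076172), (11.917601585388184, 18.381723403930664), 93.09356689453125) [535.69010577 318.43110218  27.        ] (358, 194, 18, 13)
[487.33051369 139.5620845  158.06147332] 0.4965181080551077 [ 0.05990458  0.2458359   1.74259869 -0.00205101  1.15349763  1.63607806]
```

View pics/c7.png

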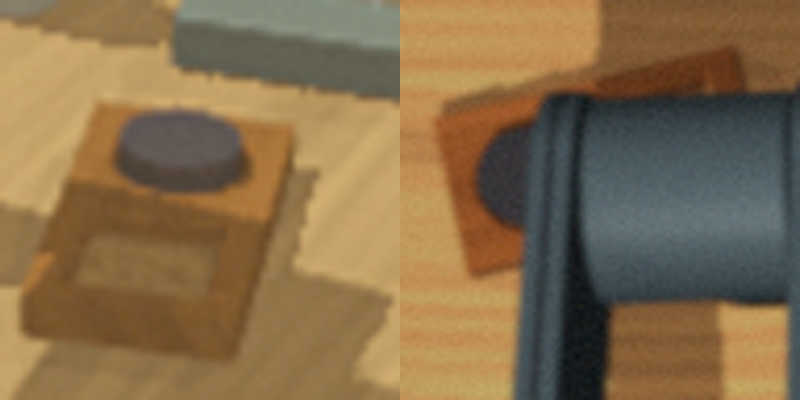

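The stone sits flat in the round recess, standing a little proud, at scene crop (180,150). Now on to the bar.

Request:
play_rows(motion="-0.069 0.377 0 0 0 0 0.6; -0.069 0.377 0 0 0 0 0.6; -0.069 0.377 0 0 0 0 0.6; -0.069 0.377 0 0 0 0 0.6; -0.069 0.377 0 0 0 0 0.6")

```text
time: 8.25
tool_pos: [437.1, -140.3, 158.3]
orientation: [1.0, 0.0, 0.001, 0.0]
ft_force: [1.6, 0.1, 1.2]
width: 0.399
gripper_force: 0.0
```

Request:
play_rows(motion="-0.069 0.377 0 0 0 0 0.6; -0.069 0.377 0 0 0 0 0.6; 0 0 0 0 0 -0.111 0.6; 0 0 0 0 0 -0.111 0.6; 0 0 0 0 0 -0.111 0.6")

```text
time: 8.88
tool_pos: [416.7, -252.1, 157.9]
orientation: [0.965, 0.261, 0.0, 0.0]
ft_force: [-0.2, 0.2, 0.8]
width: 0.4
gripper_force: 0.0
```

Request:
play_rows(motion="0 0 0 0 0 -0.111 0.6; 0 0 0 0 0 -0.111 0.6; 0 0 0 0 0 -0.111 0.6; 0 0 0 0 0 -0.111 0.6; 0 0 0 0 0 -0.111 0.6")

```text
time: 9.5
tool_pos: [416.9, -251.7, 158.0]
orientation: [0.765, 0.645, 0.0, 0.001]
ft_force: [0.0, 0.0, 0.8]
width: 0.399
gripper_force: 0.0
```

Request:
play_rows(motion="0 0 0 0 0 -0.111 0.6; 0 0 0 0 0 0 0.6")

```text
time: 9.75
tool_pos: [416.8, -251.8, 157.9]
orientation: [0.708, 0.706, 0.0, 0.001]
ft_force: [-0.4, -0.4, -0.3]
width: 0.396
gripper_force: 0.0
```

```bash
python3 - <<'E'
from h import *
im=cv2.imread("pics/top0.png")
b=cv2.cvtColor(im,cv2.COLOR_BGR2HSV)[280:300,406:436].mean(1);print(b.round(0).astype(int).tolist())
for v in (289,290,291,292): print(v,ray("top",(421,v),60).round(1))
s=readout.sense();print(s["tool_pos"],s["qpos"],s["orientation"],R.from_quat(s["orientation"]).as_matrix().round(3))
E
```

```text
[[17, 142, 195], [17, 142, 194], [16, 144, 192], [15, 148, 190], [15, 148, 190], [16, 145, 192], [17, 140, 193], [18, 137, 193], [18, 144, 180], [18, 165, 165], [20, 182, 176], [21, 181, 188], [19, 171, 184], [19, 150, 182], [19, 135, 189], [20, 130, 194], [20, 129, 194], [20, 130, 195], [19, 136, 194], [17, 142, 194]]
289 [ 419.8 -254.9   60. ]
290 [ 417.3 -254.9   60. ]
291 [ 414.9 -254.9   60. ]
292 [ 412.4 -254.9   60. ]
[ 416.77674481 -251.75167917  157.86596384] [-7.73139766e-01  2.10385041e-01  1.79037299e+00  2.70132227e-04
  1.13950241e+00 -7.70396615e-01] [7.08115616e-01 7.06096180e-01 1.31802411e-04 6.64370486e-04] [[ 0.003  1.     0.001]
 [ 1.    -0.003 -0.001]
 [-0.001  0.001 -1.   ]]
```

The bar is at x≈415–416, directly below the gripper, which closes along x. Descending.

Request:
play_rows(motion="0 0 0.3 0 0 0 0.6; 0 0 0.25 0 0 0 0.6; 0 0 0.12 0 0 0 0.6; 0 0 0.05 0 0 0 0.6; 0 0 0.025 0 0 0 0.6")

```text
time: 10.38
tool_pos: [416.6, -252.1, 45.6]
orientation: [0.708, 0.706, 0.0, 0.0]
ft_force: [-0.1, 0.8, 0.8]
width: 0.399
gripper_force: 0.0
```

Request:
play_rows(motion="0 0 0 0 0 0 0.75; 0 0 0 0 0 0 0.9; 0 0 0 0 0 0 1; 0 0 0 0 0 0 1; 0 0 0 0 0 0 1", newtons=30)

```text
time: 11.0
tool_pos: [417.2, -252.3, 45.9]
orientation: [0.708, 0.706, 0.0, 0.001]
ft_force: [4.8, 0.7, 0.6]
width: 0.103
gripper_force: 29.3
```

The bar is gripped: the opening reads 9 mm and the side force is small. Next I'll raise it along the 204 mm arc, checking halfway.

Request:
play_rows(motion="0 0.01 -0.118 0 0 0 1; 0 0.0155 -0.118 0 0 0 1; 0 0.026 -0.116 0 0 0 1; 0 0.036 -0.113 0 0 0 1; 0 0.045 -0.11 0 0 0 1")

```text
time: 11.62
tool_pos: [434.7, -252.2, 131.6]
orientation: [0.708, 0.707, -0.001, -0.001]
ft_force: [0.1, -3.0, -3.4]
width: 0.097
gripper_force: 29.2
```

Request:
play_rows(motion="0 0.055 -0.105 0 0 0 1; 0 0.064 -0.1 0 0 0 1; 0 0.072 -0.094 0 0 0 1; 0 0.08 -0.0875 0 0 0 1; 0 0.087 -0.08 0 0 0 1")

```text
time: 12.25
tool_pos: [484.9, -252.7, 202.3]
orientation: [0.708, 0.706, -0.004, -0.003]
ft_force: [-15.2, -1.8, 12.9]
width: 0.101
gripper_force: 29.9
```

```bash
python3 - <<'E'
from h import *
im=viewer.snapshot("scene")[:,:,::-1]; cv2.imwrite("pics/scene6.png",im)
s=readout.sense();p=s["tool_pos"];print(s["time"],p,s["ft_force"],s["width"]*85,s["orientation"])
print(proj("scene",p+[0,0,14]))
hg=np.array([621.3,-253,60])
for th in (45,50,55):
    t=np.radians(th);d=np.array([-np.cos(t),0,np.sin(t)])
    print(th,[proj("scene",hg+d*160+[0,y,0]).round(1) for y in(-90,90)],[proj("scene",hg+[0,y,0]).round(1) for y in(-90,90)])
cv2.imwrite("pics/c8.png",cv2.resize(im[150:350,180:380],None,fx=3,fy=3,interpolation=cv2.INTER_CUBIC))
E
```

```text
12.3 [ 487.39066438 -252.79306189  204.1326491 ] [-15.03679462   1.6237951   15.91633399] 8.483817698583715 [ 0.70780848  0.70639742 -0.0027727  -0.0014691 ]
[251.75276012 228.71437865]
45 [array([238.2, 267.1]), array([280.1, 229.4])] [array([283. , 321.9]), array([320.2, 279.5])]
50 [array([241.7, 265. ]), array([283.6, 227.2])] [array([283. , 321.9]), array([320.2, 279.5])]
55 [array([245.7, 263.2]), array([287.4, 225.4])] [array([283. , 321.9]), array([320.2, 279.5])]
```

View pics/c8.png

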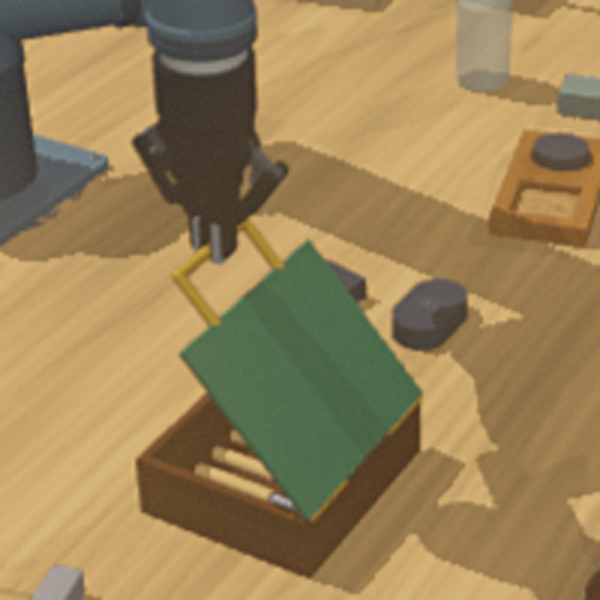

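The lid stands open at about 50°: its edge corners, at (282.5,230.5) and (240.5,268), fit the 50° prediction relative to the hinge corners. The stone is seated. I'll relieve the ~20 N radial strain.

Request:
play_rows(motion="0 -0.007 -0.007 0 0 0 1; 0 -0.006 -0.006 0 0 0 1; 0 0 0 0 0 0 1; 0 0 0 0 0 0 1")

```text
time: 12.8
tool_pos: [486.3, -252.7, 203.4]
orientation: [0.708, 0.706, -0.001, -0.001]
ft_force: [-4.0, -2.9, 2.0]
width: 0.099
gripper_force: 29.6
```

```bash
python3 - <<'E'
from h import *
def lidmask(n):
    hsv=cv2.cvtColor(cv2.imread(n),cv2.COLOR_BGR2HSV)
    m=((hsv[...,0]>50)&(hsv[...,0]<90)&(hsv[...,1]>90)).astype(np.uint8)
    c=blob(m,(220,215,335,335));r=cv2.approxPolyDP(c,4,True);return r[:,0].tolist()
im=viewer.snapshot("scene")[:,:,::-1]; cv2.imwrite("pics/scene7.png",im)
print(lidmask("pics/scene0.png"),lidmask("pics/scene6.png"),lidmask("pics/scene7.png"))
s=readout.sense();p=s["tool_pos"];print(s["time"],p,s["ft_force"],s["width"]*85)
hg=np.array([621.3,-253,60])
for th in (0,46,48,50,52,54):
    t=np.radians(th);d=np.array([-np.cos(t),0,np.sin(t)]);nn=np.array([np.sin(t),0,np.cos(t)])*4
    print(th,[proj("scene",hg+nn+d*r+[0,y,0]).round(1).tolist() for r in(160,0) for y in(-90,90)])
E
```

```text
Traceback (most recent call last):
  File "h.py", line 14, in blob
    return max(cs,key=cv2.contourArea)
ValueError: max() iterable argument is empty
```

```bash
python3 - <<'E'
from h import *
def lidmask(n):
    hsv=cv2.cvtColor(cv2.imread(n),cv2.COLOR_BGR2HSV)
    m=((hsv[...,0]>45)&(hsv[...,0]<95)&(hsv[...,1]>60)).astype(np.uint8)
    c=blob(m,(210,215,340,345));r=cv2.approxPolyDP(c,4,True);return r[:,0].tolist()
for n in "067": print(n,lidmask(f"pics/scene{n}.png"))
s=readout.sense();p=s["tool_pos"];print(s["time"],p,s["ft_force"],s["width"]*85)
hg=np.array([621.3,-253,60])
for th in (0,46,48,50,52,54):
    t=np.radians(th);d=np.array([-np.cos(t),0,np.sin(t)]);nn=np.array([np.sin(t),0,np.cos(t)])*4
    print(th,[proj("scene",hg+nn+d*r+[0,y,0]).round(1).tolist() for r in(160,0) for y in(-90,90)])
E
```

```text
0 [[265, 264], [239, 289], [244, 293], [234, 298], [235, 292], [227, 301], [282, 323], [318, 281]]
6 [[282, 231], [241, 267], [282, 322], [319, 281]]
7 [[283, 230], [241, 267], [282, 322], [319, 281]]
12.85 [ 486.34604962 -252.68082951  203.41630647] [-4.60491754 -3.69055444  3.51497009] 8.342785500533179
0 [[224.8, 298.9], [265.7, 260.3], [283.0, 320.6], [320.3, 278.3]]
46 [[239.8, 266.0], [281.7, 228.3], [284.1, 321.4], [321.3, 279.0]]
48 [[241.3, 265.2], [283.2, 227.4], [284.1, 321.4], [321.3, 279.0]]
50 [[242.8, 264.4], [284.7, 226.6], [284.2, 321.5], [321.3, 279.1]]
52 [[244.4, 263.7], [286.2, 225.9], [284.2, 321.5], [321.4, 279.1]]
54 [[246.0, 263.1], [287.8, 225.2], [284.2, 321.6], [321.4, 279.2]]
```

The lid reads 49.4° from the tool position and about 50.5° from the picture, the side force is small, and the grip is still held. Handing in.

```bash
python3 -c "
from bench import job
print(job.finish_job())"
```

```text
the job is handed in; nothing more can be done
None
```

The round stone is seated flat in the round recess and released. The green lid is held by its bar at about 50° (49–51° by my measurements), and I handed the job in at about 12.9 s on the robot's clock; no verdict came back.

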